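# Hang a loaded drying carrier level on the overhead rail and run it to the heater

### The job

Hang the loaded aluminium drying carrier on the trolley's hook by whichever of the five holes in its carrying bar lets it hang level, without touching or shifting the load on it, and let go of it. Then push the trolley along the rail (the red handle is for that) until it is against the stop at the air-heater end, with the carrier still hanging level and the mould and both cups still standing in their places. Leave the other things on the bench where they are.

Things in the scene. Friction and masses are not known exactly. Their poses are not given: they have to be found in the camera images.
- carrier: loose bare-aluminium drying carrier on the bench, 0.24 kg empty, its own mass centre at mid-length. Tray 246 long (y), 96 wide (x), 16 high, floor 3 thick, two low dividers: three places at y = -80, 0, +80. End straps 30 x 4 at y = -121, +121 hold an upright carrying bar above the tray. Origin: centre of tray underside; x through the holes, y along the bar, z up. Loaded about 0.85 kg
- bar_top (a point): middle of the top edge of the carrier's carrying bar, 188 above the tray's underside. The bar is flat and upright along y, 238 long, 8 thick (along x), 64 high, with five round holes through it; above each hole 38 of solid metal, to be gripped across the 8 mm. Between bar and ware the space is open
- hole0 (a point): centre of the hole at y = -68 in the carrier's frame, 140 above the tray's underside, 48 below the bar's top edge; 20 mm diameter, axis along the carrier's x
- hole1 (a point): as hole0, at y = -34
- hole2 (a point): as hole0, at y = 0, the middle of the bar
- hole3 (a point): as hole0, at y = +34
- hole4 (a point): as hole0, at y = +68
- mould: white plaster cup mould, round, 75 across, 75 high, about 0.45 kg (within 8 percent), clay inside; stands loose in one of the carrier's three places, which one varies. Origin: centre of its underside
- cup_a: brown clay cup without handle, 62 across at the rim, 62 high, about 0.08 kg (within 15 percent), loose in another of the three places. Origin: centre of its underside
- cup_b: a cup the same as cup_a, in the remaining place
- trolley (a joint): travel of the trolley along the rail in m: 0 at the loading end, growing along the rail's +y (towards the robot's left, the air heater), 0.24 against the stop. It moves stiffly (about 2.5 N) and stays where it is left; the hook moves with it
- hook_seat (a point): point on the axis of the trolley's hook where a carrier should hang, 210 above the bench. The hook is a round steel bar, 8 mm diameter, pointing to this frame's -x (towards the robot, within about 5 degrees). Level for 10 in front of this point (then it turns up to the tip) and 69 behind it, to the trolley. Axes: x from tip towards rail, y along the rail to the heater, z up
- hook_tip (a point): centre of the hook's round, upturned tip: 26 in front of hook_seat (towards the robot) and 9 above it. The trolley's front plate (top 296 above the bench) is 71 behind hook_seat, the yellow rail (top 285) 81 behind
- push_handle (a point): top centre of the trolley's upright red handle, 18 mm diameter, standing 42 above the trolley's front plate, 55 above the rail; top 340 above the bench, 74 behind hook_seat and 62 towards the loading end (rail's -y)
- saucers: loose stack of five cream saucers, 156 mm across, 60 mm high, about 0.9 kg. Origin: centre of its underside
- plate_mould: loose round white plaster plate mould with a clay plate in it, 210 mm across, 58 mm high, about 1.9 kg. Origin: centre of its underside
- water_bowl: loose blue ceramic bowl, 140 mm across, 60 mm high. Origin: centre of its underside
- slip_jar: loose grey jar with white lid, 72 mm across, 110 mm high. Origin: centre of its underside
- spare_cup: loose pale cream cup standing on the bench, 62 mm across, 62 mm high, not part of the job. Origin: centre of its underside
- brush: loose brush lying on the bench, 190 mm long. Origin: middle of its length
Mind the look-alikes: they are no part of the job. Leave any blue, pink or purple look-alike of the mould alone.

How it is judged:
By the outcome, as a careful person would: the job done as asked, in the order asked, and still so for the second after the job is handed in, with the robot touching nothing.
It also fails if it takes over 67 s, if anything falls off the work surface, if the arm or the gripper's body presses on something with over 40 N, if the wrist force passes 120 N, or if a joint passes its speed limit or range.

### The arm

A 7-joint arm with a two-finger parallel gripper is mounted at the origin on the work surface. World frame = base frame: x ahead of the robot, y to its left, z up, the work surface at z = 0. Lengths are in m, angles in rad, forces in N, time in s.
With the tool pointing down it reaches from about 0.425 to 0.925 m from the base axis. Payload 6.8 kg.
Tool frame: the origin (TCP) lies midway between the tips of the shut fingers; the grasp point (between the pads) lies 19 mm behind it (grip_depth is the distance from the TCP to the grasp point, in m); z points along the fingers, y is the line along which they close (so a half turn about z gives the same grasp; the last joint's range is limited). The gripper opens to 85 mm and grips with 20 to 120 N. Pads are 22 mm wide; open, the fingers measure 114 mm over their backs; the gripper's body (76 mm by 85 mm) begins 54 mm behind the grasp point. The pads swing forward as they close: fully open they stand 13 mm farther back than shut.
Start: joints at [-1.389, 0.477, 0.022, 1.555, -0.011, 1.109, -0.083], TCP at [0.193, 0.647, 0.231] pointing down, gripper open.
Joint ranges: [-2.96, 2.96], [-0.34, 2.1], [-1.41, 1.46], [0.24, 2.44], [-1.37, 4.51], [0.17, 1.92], [-2.96, 2.96]. Speed limits (rad/s): [2.39, 2.39, 3.14, 3.14, 3.14, 3.14, 3.14].

### API

Orientations are given as a rotation vector (axis times angle).
In Python, from plant import * gives the robot as it stands. The module is installed in compiled form; this text tells all that it offers.
- The arm moves only by the tool send_rows, never from a script. Its argument "rows" is text: rows parted by semicolons, each of 7 numbers parted by spaces: the shift along the tool's x, y, z in units of 30 mm (1.0 is 30 mm), then the turn, a rotation vector about the tool's x, y, z in degrees, then the closure, from 0 (fully open) to 1 (shut). In form: tx ty tz wx wy wz grip; .... A call has exactly 8 rows; each row shifts and turns the commanded pose from where the row before left it, along the tool's axes as they then stand; what a row does not reach is not made up. A row lasts 1/10 s, in which the tool goes at most 50 mm and 8.59 degrees, less where a joint would pass 70% of its speed; a pose out of reach is approached as far as the arm can. A call is refused whole if a number of a shift passes 1 or a number of a turn 8.59, either way. A call with a gripper value outside its range is refused whole. The fingers move at their own pace and stop on an object; "squeeze" is the grip in N (left out, the last holds). Time passes only in rows, so rows that do not move let the fingers close, or fill a call up. It gives the time, the measured TCP pose, the force, the opening and the grip force at its end, in the units of the state.
- sense(): the state, without advancing time (a new reading comes with each control period).
- capture(name): name is "side" or "top" or "wrist"; returns the picture (400x640x3 uint8, red, green, blue); there is no depth.
- get_calibration(name): a dict with "mtx" (3x3 intrinsics, pixels), "R" (3x3) and "t" (3): a world point X has camera coordinates R X + t. Camera axes: x right, y down, z forward; pixel columns grow to the right and rows downward; lengths in m; the calibration is good to about 2 mm. A picture is of the moment at which its call begins: read the wrist's pose just before it. get_calibration takes no time and is no camera call; for the wrist camera it gives the pose at the moment of the call.
- hand_in(): hands the job in; it is judged then, once.
The state is a dict: "t": time; "qpos": joint angles; "qd": joint speeds; "effort": joint torques, N m; "tcp_pos": TCP position; "orientation": TCP orientation; "wrist_force": force on the tool from outside, world axes, zero at the start; "ft_torque": the same for the moment, N m; "grip_width": opening from 0.0 (shut) to 1.0 (fully open); "finger_force": force on a finger pad.
Only numpy, scipy, OpenCV 4.12 (cv2) and the standard library are available. Lean on these libraries where they do the work, as an engineer would, in place of code of your own. Each camera call takes 0.05 s, during which the arm holds its last target. There are 200 camera calls.

## Working session

There is one attempt and no reset: what is moved stays moved. The work goes in short steps, Python scripts to look and compute and a tool call to move; the robot and the scene stay as the last step left them, time stands still between calls to the robot, and variables do not carry over. Pictures are saved under pics/ and viewed, at most 10 in all, crops included, and the job is handed in when it is done.

Besides the shell and the picture viewer there is one more tool, called after "Emit:" as a command line: name --argument value ..., lists and objects as JSON in quotes. send_rows: Moves the arm, as the interface text tells. Its arguments: {"type":"object","properties":{"rows":{"type":"string"},"squeeze":{"type":"number"}},"required":["rows"]}

```bash
mkdir -p pics; cat > h.py <<'E'
from plant import *
import numpy as np, cv2
from scipy.spatial.transform import Rotation as Ro
def snap(cam,fn,crop=None,sc=1):
    c=get_calibration(cam); im=capture(cam)[:,:,::-1]
    if crop: a,b,u,v=crop; im=im[b:v,a:u]
    if sc!=1: im=cv2.resize(im,None,fx=sc,fy=sc,interpolation=cv2.INTER_CUBIC)
    cv2.imwrite('pics/'+fn,im); return c
def at_z(c,u,v,z):
    R=np.array(c['R']);t=np.array(c['t']);d=R.T@np.linalg.solve(np.array(c['mtx']),[u,v,1.]);o=-R.T@t
    return o+d*(z-o[2])/d[2]
def at_x(c,u,v,x):
    R=np.array(c['R']);t=np.array(c['t']);d=R.T@np.linalg.solve(np.array(c['mtx']),[u,v,1.]);o=-R.T@t
    return o+d*(x-o[0])/d[0]
def proj(c,X):
    p=np.array(c['mtx'])@(np.array(c['R'])@np.array(X)+np.array(c['t']));return p[:2]/p[2]
E
python3 - <<'E'
from h import *
np.set_printoptions(precision=3,suppress=True)
s=sense();print(s)
for n in('top','side'):
    c=snap(n,n+'0.png');print(n,c)
E
```

```text
{'t': 0.0, 'qpos': array([-1.389,  0.478,  0.022,  1.556, -0.012,  1.109, -0.083]), 'qd': array([-0.   ,  0.   ,  0.   ,  0.001, -0.001, -0.002, -0.002]), 'effort': array([ -0.   , -59.647,   1.608, -28.119,   0.013,   0.01 ,  -0.   ]), 'tcp_pos': array([0.193, 0.646, 0.23 ]), 'orientation': array([-0.454, -3.109,  0.003]), 'wrist_force': array([-0.343,  0.85 , -0.309]), 'ft_torque': array([-0.036,  0.   , -0.005]), 'finger_force': 0.0, 'grip_width': 0.9978591298164007}
top {'mtx': array([[409.59 ,   0.   , 322.987],
       [  0.   , 409.59 , 197.573],
       [  0.   ,   0.   ,   1.   ]]), 'R': array([[-0.006, -1.   , -0.003],
       [-0.985,  0.006, -0.171],
       [ 0.171,  0.002, -0.985]]), 't': array([0.002, 0.529, 1.644])}
side {'mtx': array([[382.109,   0.   , 318.644],
       [  0.   , 382.109, 201.503],
       [  0.   ,   0.   ,   1.   ]]), 'R': array([[ 0.968, -0.249,  0.017],
       [-0.158, -0.666, -0.729],
       [ 0.193,  0.703, -0.684]]), 't': array([-0.503,  0.234,  1.292])}
```

View pics/top0.png

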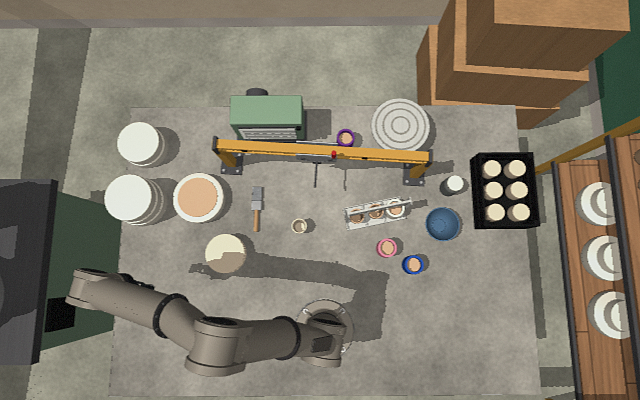

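View pics/side0.png

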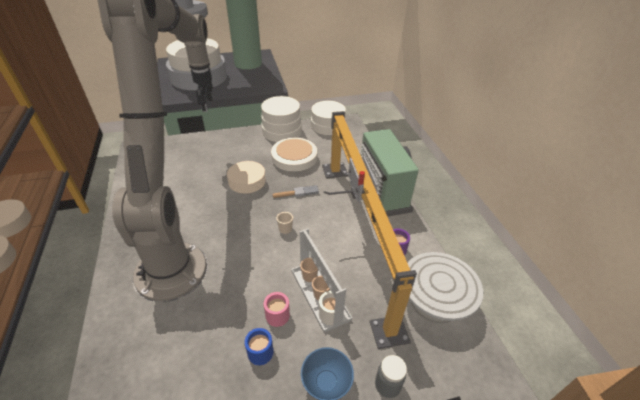

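The top view shows the carrier at about (376,212), with what looks like the white mould at its right-hand end (397,210). The rail runs from (215,148) to (428,158), and the red handle is at (333,153). Possible mistakes for the mould are the pink cup-like one (387,247), the blue one (413,265), the purple one (345,138) and the spare cup (299,226). I'll crop in close to check.

```bash
python3 - <<'E'
from h import *
im=capture('top')[:,:,::-1]; im2=capture('side')[:,:,::-1]
a=cv2.resize(im[135:240,290:430],(800,600),interpolation=cv2.INTER_CUBIC)[:, :]
b=cv2.resize(im2[160:340,270:420],(500,600),interpolation=cv2.INTER_CUBIC)
cv2.imwrite('pics/c1.png',a);cv2.imwrite('pics/c2.png',b)
E
```

```text
(no output)
```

View pics/c1.png

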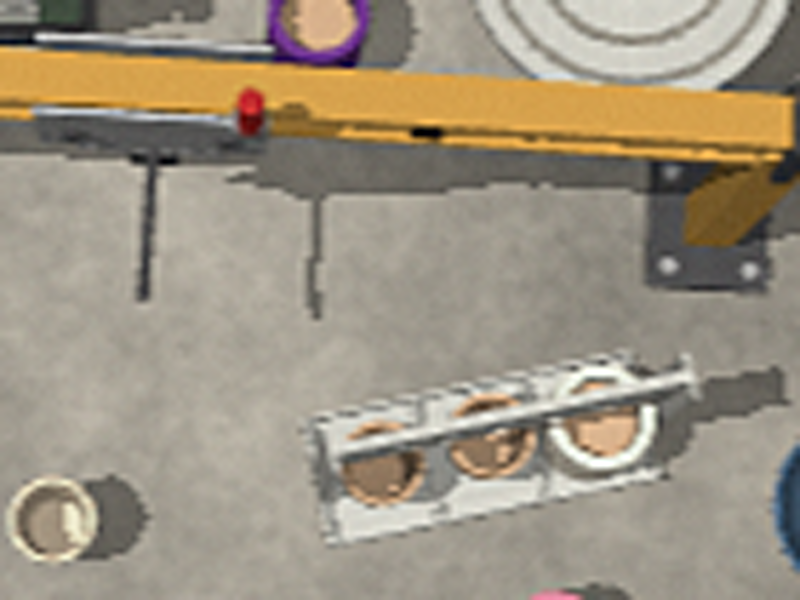

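View pics/c2.png

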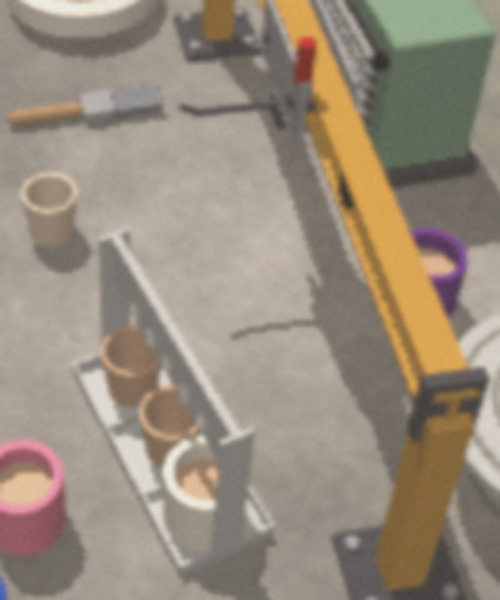

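The crops show both brown cups at the left and middle of the carrier and the white mould at the right (-y) end. That makes the level hole the one 34 mm from mid-bar towards the mould, which I'll check by mass balance at -34.8 mm. The hook runs from crop (150,158) to its tip at (143,298). The handle top is at (251,95), and the bar's top edge runs from (330,452) to (690,378).

```bash
python3 - <<'E'
from h import *
np.set_printoptions(precision=4,suppress=True)
c=get_calibration('top');k=140/800
P=lambda u,v,z:at_z(c,290+u*k,135+v*k,z)
tip=P(143,297,.219);base=P(151,160,.21);hd=P(251,95,.34)
e1=P(330,452,.188);e2=P(690,378,.188)
f=[P(*q,.0) for q in((335,545),(665,475))]; 
print('tip',tip,'base',base,'handle',hd);print('bar',e1,e2,np.linalg.norm(e1-e2),(e1+e2)/2)
d=e1-e2;print('bar yaw of +y dir',np.degrees(np.arctan2(-d[0],d[1])))
print('tray front edge',f,np.linalg.norm(f[0]-f[1]))
r=P(40,82,.285),P(795,125,.285);d=r[0]-r[1];print('rail',r,'yaw',np.degrees(np.arctan2(-d[0],d[1])))
r1=at_z(c,217,143,.285),at_z(c,428,157,.285);print(r1)
cs=get_calibration('side');B=lambda u,v,z:at_z(cs,270+u*.3,160+v*.3,z)
print('side: tip',B(185,107,.219),'handle',B(306,42,.34),'bar',B(112,238,.188),B(236,438,.188))
w=get_calibration('wrist');R=np.array(w['R']);print('wrist cam pos',-R.T@w['t'],'fwd',R[2],'right',R[0],w['mtx'][0]);
T=Ro.from_rotvec(sense()['orientation']).as_matrix();print(T)
E
```

```text
tip [0.539  0.0274 0.219 ] base [0.633 0.022 0.21 ] handle [ 0.6391 -0.041   0.34  ]
bar [ 0.4408 -0.0943  0.188 ] [ 0.4885 -0.3322  0.188 ] 0.2426545200631203 [ 0.4646 -0.2133  0.188 ]
bar yaw of +y dir 11.32912204186644
tray front edge [array([ 0.3971, -0.1079,  0.    ]), array([ 0.4471, -0.3512,  0.    ])] 0.2484141982991959
rail (array([0.6645, 0.0906, 0.285 ]), array([ 0.6333, -0.3842,  0.285 ])) yaw -3.7589216781067285
(array([0.6903, 0.3803, 0.285 ]), array([ 0.6329, -0.3801,  0.285 ]))
side: tip [0.5467 0.0293 0.219 ] handle [ 0.6376 -0.0406  0.34  ] bar [ 0.4432 -0.0977  0.188 ] [ 0.4921 -0.3326  0.188 ]
wrist cam pos [0.1173 0.6689 0.3737] fwd [ 0.2899 -0.0864 -0.9531] right [0.2861 0.9582 0.0002] [359.0904   0.     319.976 ]
[[-0.9583  0.2858 -0.0002]
 [ 0.2858  0.9583 -0.0011]
 [-0.0001 -0.0011 -1.    ]]
```

```bash
cat >> h.py <<'E'
def Ryaw(deg): # tool down, tool x axis at this world bearing
    a=np.radians(deg);x=np.array([np.cos(a),np.sin(a),0]);z=np.array([0,0,-1.]);return np.c_[x,np.cross(z,x),z]
def plan(wps,grip,start=None):
    """wps: list of (pos,yaw,nrows)"""
    s=sense();p=np.array(s['tcp_pos']);R=Ro.from_rotvec(s['orientation']).as_matrix()
    if start is not None:p,R=np.array(start[0]),Ryaw(start[1])
    rows=[]
    for q,y,n in wps:
        T=Ryaw(y);d=Ro.from_matrix(R.T@T).as_rotvec()/n;st=(np.array(q)-p)/n
        for i in range(n):
            rows.append(np.r_[R.T@st/.03,np.degrees(d),grip]);R=R@Ro.from_rotvec(d).as_matrix()
        p=np.array(q)
    for i in range(0,len(rows),8):
        print('; '.join(' '.join('%.2f'%(v+0) for v in r[:3])+' '+' '.join('%.1f'%(v+0) for v in r[3:6])+' %.2f'%r[6] for r in rows[i:i+8]));print()
E
python3 - <<'E'
from h import *
plan([([.42,.42,.37],150,10),([.56,.10,.40],125,10),([.473,-.247,.33],101.5,12)],0.)
E
```

```text
-0.94 -0.51 -0.46 -0.0 0.0 1.3 0.00; -0.95 -0.49 -0.46 -0.0 0.0 1.3 0.00; -0.96 -0.46 -0.46 -0.0 0.0 1.3 0.00; -0.97 -0.44 -0.46 -0.0 0.0 1.3 0.00; -0.98 -0.42 -0.46 -0.0 0.0 1.3 0.00; -0.99 -0.39 -0.46 -0.0 0.0 1.3 0.00; -1.00 -0.37 -0.46 -0.0 0.0 1.3 0.00; -1.01 -0.35 -0.46 -0.0 0.0 1.3 0.00

-1.02 -0.32 -0.46 -0.0 0.0 1.3 0.00; -1.03 -0.30 -0.46 -0.0 0.0 1.3 0.00; -0.94 -0.69 -0.10 0.0 -0.0 2.5 0.00; -0.97 -0.65 -0.10 0.0 -0.0 2.5 0.00; -0.99 -0.61 -0.10 0.0 -0.0 2.5 0.00; -1.02 -0.56 -0.10 0.0 -0.0 2.5 0.00; -1.04 -0.52 -0.10 0.0 -0.0 2.5 0.00; -1.06 -0.47 -0.10 0.0 -0.0 2.5 0.00

-1.08 -0.42 -0.10 0.0 -0.0 2.5 0.00; -1.10 -0.38 -0.10 0.0 -0.0 2.5 0.00; -1.12 -0.33 -0.10 0.0 -0.0 2.5 0.00; -1.13 -0.28 -0.10 0.0 -0.0 2.5 0.00; -0.65 -0.75 0.19 0.0 0.0 2.0 0.00; -0.68 -0.73 0.19 0.0 0.0 2.0 0.00; -0.70 -0.70 0.19 0.0 0.0 2.0 0.00; -0.72 -0.68 0.19 0.0 0.0 2.0 0.00

-0.75 -0.66 0.19 0.0 0.0 2.0 0.00; -0.77 -0.63 0.19 0.0 0.0 2.0 0.00; -0.79 -0.60 0.19 0.0 0.0 2.0 0.00; -0.81 -0.58 0.19 0.0 0.0 2.0 0.00; -0.83 -0.55 0.19 0.0 0.0 2.0 0.00; -0.85 -0.52 0.19 0.0 0.0 2.0 0.00; -0.86 -0.49 0.19 0.0 0.0 2.0 0.00; -0.88 -0.46 0.19 0.0 0.0 2.0 0.00
```

Emit:
send_rows --rows "-0.95 -0.5 -0.45 0 0 1.3 0; -0.95 -0.5 -0.45 0 0 1.3 0; -0.95 -0.45 -0.45 0 0 1.3 0; -0.95 -0.45 -0.45 0 0 1.3 0; -1 -0.4 -0.45 0 0 1.3 0; -1 -0.4 -0.45 0 0 1.3 0; -1 -0.35 -0.45 0 0 1.3 0; -1 -0.35 -0.45 0 0 1.3 0"

```text
t: 1.0
tcp_pos: [0.3754, 0.4659, 0.3398]
orientation: [-0.735, -3.054, 0.0]
wrist_force: [0.9, -0.0, 0.9]
grip_width: 0.995
finger_force: 0.0
```

Emit:
send_rows --rows "-1 -0.3 -0.45 0 0 1.3 0; -1 -0.3 -0.45 0 0 1.3 0; -0.95 -0.7 -0.1 0 0 2.5 0; -0.95 -0.65 -0.1 0 0 2.5 0; -1 -0.6 -0.1 0 0 2.5 0; -1 -0.55 -0.1 0 0 2.5 0; -1 -0.5 -0.1 0 0 2.5 0; -1 -0.45 -0.1 0 0 2.5 0"

```text
t: 1.8
tcp_pos: [0.5031, 0.2338, 0.3844]
orientation: [-1.195, -2.905, 0.0]
wrist_force: [0.1, -0.0, 0.5]
grip_width: 1.003
finger_force: 0.0
```

```bash
python3 - <<'E'
from h import *
s=sense();print(s['t'],s['tcp_pos'],s['qpos'])
plan([([.56,.10,.40],125,4),([.473,-.247,.33],101.5,12)],0.)
E
```

```text
1.8 [0.50306053 0.23376905 0.38435311] [-0.83224552  0.16567984  0.33348274  1.65327919 -0.05568347  1.33211225
  0.30044911]
-1.12 -0.46 -0.13 -0.0 -0.0 2.6 0.00; -1.14 -0.41 -0.13 -0.0 -0.0 2.6 0.00; -1.16 -0.36 -0.13 -0.0 -0.0 2.6 0.00; -1.17 -0.30 -0.13 -0.0 -0.0 2.6 0.00; -0.65 -0.75 0.19 -0.0 0.0 2.0 0.00; -0.68 -0.73 0.19 -0.0 0.0 2.0 0.00; -0.70 -0.70 0.19 -0.0 0.0 2.0 0.00; -0.72 -0.68 0.19 -0.0 0.0 2.0 0.00

-0.75 -0.66 0.19 -0.0 0.0 2.0 0.00; -0.77 -0.63 0.19 -0.0 0.0 2.0 0.00; -0.79 -0.60 0.19 -0.0 0.0 2.0 0.00; -0.81 -0.58 0.19 -0.0 0.0 2.0 0.00; -0.83 -0.55 0.19 -0.0 0.0 2.0 0.00; -0.85 -0.52 0.19 -0.0 0.0 2.0 0.00; -0.86 -0.49 0.19 -0.0 0.0 2.0 0.00; -0.88 -0.46 0.19 -0.0 0.0 2.0 0.00
```

Emit:
send_rows --rows "-1 -0.5 -0.15 0 0 2.6 0; -1 -0.4 -0.15 0 0 2.6 0; -1 -0.4 -0.15 0 0 2.6 0; -1 -0.3 -0.15 0 0 2.6 0; -0.8 -0.7 0.2 0 0 2 0; -0.8 -0.7 0.2 0 0 2 0; -0.8 -0.7 0.2 0 0 2 0; -0.8 -0.7 0.2 0 0 2 0"

```text
t: 2.6
tcp_pos: [0.5257, -0.0137, 0.3779]
orientation: [-1.644, -2.677, 0.0]
wrist_force: [0.3, -0.1, 0.2]
grip_width: 1.0
finger_force: 0.0
```

Emit:
send_rows --rows "-0.8 -0.65 0.2 0 0 2 0; -0.8 -0.65 0.2 0 0 2 0; -0.8 -0.6 0.2 0 0 2 0; -0.8 -0.6 0.2 0 0 2 0; -0.8 -0.55 0.2 0 0 2 0; -0.8 -0.55 0.2 0 0 2 0; -0.8 -0.5 0.2 0 0 2 0; 0 0 0 0 0 0 0"

```text
t: 3.4
tcp_pos: [0.4695, -0.2175, 0.3358]
orientation: [-1.965, -2.451, 0.002]
wrist_force: [-0.5, -0.5, -0.7]
grip_width: 0.998
finger_force: 0.0
```

```bash
python3 - <<'E'
from h import *
np.set_printoptions(precision=4,suppress=True)
s=sense();print(s['t'],s['tcp_pos'],s['qpos'])
R=Ro.from_rotvec(s['orientation']).as_matrix();print(R)
c=snap('wrist','w1.png')
for y in(-123,0,123):
    e=np.radians(11.5);p=np.array([.466,-.214])+y/1000*np.array([-np.sin(e),np.cos(e)]);print(y,proj(c,[*p,.188]))
np.savez('w1.npz',**c)
E
```

```text
3.4 [ 0.4695 -0.2175  0.3358] [-0.3189  0.1326  0.7128  1.8261 -0.0908  1.2171  0.6404]
[[-0.2175  0.9761 -0.0013]
 [ 0.9761  0.2175 -0.001 ]
 [-0.0007 -0.0015 -1.    ]]
-123 [316.2208 301.3428]
0 [318.4347 173.9265]
123 [321.2748  10.4696]
```

View pics/w1.png

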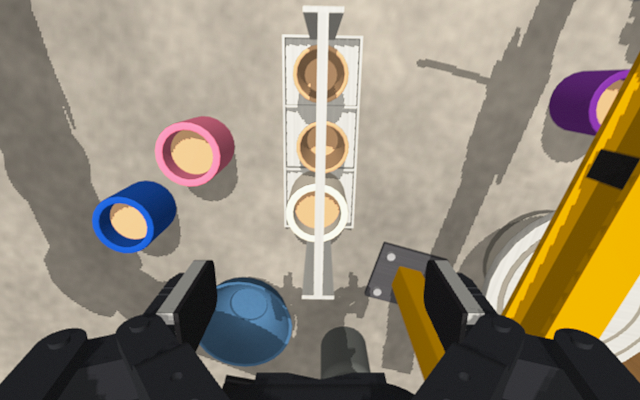

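The wrist view confirms the load: the mould is at the near (-y) end (317,212), with cups at (322,147) and (322,72). The bar's top edge runs from (317.5,297) to (322.5,9), close to where I predicted it.

```bash
python3 - <<'E'
from h import *
np.set_printoptions(precision=4,suppress=True)
c=np.load('w1.npz')
a=at_z(c,317.5,298,.188);b=at_z(c,322.5,9,.188);d=b-a
m=(a+b)/2;u=d/np.linalg.norm(d);g=m-.034*u
yaw=np.degrees(np.arctan2(u[1],u[0]));print(a,b,np.linalg.norm(d),m,g,yaw)
plan([([g[0],g[1],.26],yaw,8),([g[0],g[1],.161],yaw,8)],0.)
E
```

```text
[ 0.4909 -0.3307  0.188 ] [ 0.4421 -0.0923  0.188 ] 0.24334783857429906 [ 0.4665 -0.2115  0.188 ] [ 0.4733 -0.2448  0.188 ] 101.56246412365115
-0.12 -0.02 0.32 -0.0 -0.0 0.1 0.00; -0.12 -0.02 0.32 -0.0 -0.0 0.1 0.00; -0.12 -0.02 0.32 -0.0 -0.0 0.1 0.00; -0.12 -0.02 0.32 -0.0 -0.0 0.1 0.00; -0.12 -0.02 0.32 -0.0 -0.0 0.1 0.00; -0.12 -0.02 0.32 -0.0 -0.0 0.1 0.00; -0.12 -0.01 0.32 -0.0 -0.0 0.1 0.00; -0.12 -0.01 0.32 -0.0 -0.0 0.1 0.00

-0.00 -0.00 0.41 0.0 0.0 -0.0 0.00; -0.00 -0.00 0.41 0.0 0.0 -0.0 0.00; -0.00 0.00 0.41 0.0 0.0 -0.0 0.00; -0.00 0.00 0.41 0.0 0.0 -0.0 0.00; -0.00 0.00 0.41 0.0 0.0 -0.0 0.00; -0.00 0.00 0.41 0.0 0.0 -0.0 0.00; -0.00 0.00 0.41 0.0 0.0 -0.0 0.00; -0.00 0.00 0.41 0.0 0.0 -0.0 0.00
```

Emit:
send_rows --rows "-0.12 -0.02 0.32 0 0 0.1 0; -0.12 -0.02 0.32 0 0 0.1 0; -0.12 -0.02 0.32 0 0 0.1 0; -0.12 -0.02 0.32 0 0 0.1 0; -0.12 -0.02 0.32 0 0 0.1 0; -0.12 -0.02 0.32 0 0 0.1 0; -0.12 -0.02 0.32 0 0 0.1 0; -0.12 -0.02 0.32 0 0 0.1 0"

```text
t: 4.25
tcp_pos: [0.4735, -0.2429, 0.2586]
orientation: [-1.973, -2.445, 0.0]
wrist_force: [-0.7, 0.9, -0.1]
grip_width: 0.999
finger_force: 0.0
```

Emit:
send_rows --rows "0 0 0.42 0 0 0 0; 0 0 0.42 0 0 0 0; 0 0 0.42 0 0 0 0; 0 0 0.42 0 0 0 0; 0 0 0.42 0 0 0 0; 0 0 0.42 0 0 0 0.2; 0 0 0.36 0 0 0 0.4; 0 0 0.36 0 0 0 0.5"

```text
t: 5.05
tcp_pos: [0.4736, -0.2426, 0.1614]
orientation: [-1.973, -2.445, 0.0]
wrist_force: [0.6, 0.2, 0.2]
grip_width: 0.515
finger_force: 0.0
```

```bash
python3 - <<'E'
from h import *
np.set_printoptions(precision=4,suppress=True)
s=sense();print(s['t'],s['tcp_pos'],s['grip_width'],s['wrist_force'])
plan([([.4733,-.2448,.161],101.56,2)],0.6)
E
```

```text
5.05 [ 0.4736 -0.2426  0.1614] 0.5149529006531268 [0.633  0.2075 0.1916]
-0.03 -0.01 0.01 -0.0 0.0 0.3 0.60; -0.03 -0.01 0.01 -0.0 0.0 0.3 0.60
```

Emit:
send_rows --rows "-0.04 -0.01 0 0 0 0.3 0.6; -0.04 -0.01 0 0 0 0.3 0.7; 0 0 0 0 0 0 0.78; 0 0 0 0 0 0 0.82; 0 0 0 0 0 0 0.86; 0 0 0 0 0 0 0.88; 0 0 0 0 0 0 0.9; 0 0 0 0 0 0 0.92" --squeeze 60

```text
t: 5.85
tcp_pos: [0.4742, -0.2449, 0.1626]
orientation: [1.985, 2.434, 0.001]
wrist_force: [2.0, 0.2, 0.8]
grip_width: 0.086
finger_force: 29.2
```

Emit:
send_rows --rows "0 0 0 0 0 0 0.95; 0 0 0 0 0 0 1; 0 0 0 0 0 0 1; 0 0 0 0 0 0 1; 0 0 -0.03 0 0 0 1; 0 0 -0.03 0 0 0 1; 0 0 -0.05 0 0 0 1; 0 0 -0.05 0 0 0 1"

```text
t: 6.65
tcp_pos: [0.4719, -0.2448, 0.1661]
orientation: [-1.984, -2.432, 0.002]
wrist_force: [-1.6, -0.1, -8.6]
grip_width: 0.078
finger_force: 58.3
```

```bash
python3 - <<'E'
from h import *
np.set_printoptions(precision=4,suppress=True)
s=sense();print(s['ft_torque'],s['tcp_pos'])
plan([([.471,-.2448,.270],101.5,10),([.48,.031,.27],86.4,22)],1)
E
```

```text
[0.0267 0.0006 0.0039] [ 0.4719 -0.2448  0.1661]
0.00 -0.00 -0.35 -0.0 -0.0 0.0 1.00; 0.00 -0.00 -0.35 -0.0 -0.0 0.0 1.00; 0.00 -0.00 -0.35 -0.0 -0.0 0.0 1.00; 0.00 -0.00 -0.35 -0.0 -0.0 0.0 1.00; 0.00 -0.00 -0.35 -0.0 -0.0 0.0 1.00; 0.00 -0.00 -0.35 -0.0 -0.0 0.0 1.00; 0.00 -0.00 -0.35 -0.0 -0.0 0.0 1.00; 0.00 -0.00 -0.35 -0.0 -0.0 0.0 1.00

0.00 -0.00 -0.35 -0.0 -0.0 0.0 1.00; 0.00 -0.00 -0.35 -0.0 -0.0 0.0 1.00; 0.41 0.10 0.00 0.0 -0.0 0.7 1.00; 0.41 0.09 0.00 0.0 -0.0 0.7 1.00; 0.41 0.09 0.00 0.0 -0.0 0.7 1.00; 0.41 0.08 0.00 0.0 -0.0 0.7 1.00; 0.41 0.08 0.00 0.0 -0.0 0.7 1.00; 0.41 0.07 0.00 0.0 -0.0 0.7 1.00

0.41 0.07 0.00 0.0 -0.0 0.7 1.00; 0.41 0.06 0.00 0.0 -0.0 0.7 1.00; 0.41 0.06 0.00 0.0 -0.0 0.7 1.00; 0.41 0.05 0.00 0.0 -0.0 0.7 1.00; 0.42 0.05 0.00 0.0 -0.0 0.7 1.00; 0.42 0.04 0.00 0.0 -0.0 0.7 1.00; 0.42 0.04 0.00 0.0 -0.0 0.7 1.00; 0.42 0.03 0.00 0.0 -0.0 0.7 1.00

0.42 0.03 0.00 0.0 -0.0 0.7 1.00; 0.42 0.02 0.00 0.0 -0.0 0.7 1.00; 0.42 0.02 0.00 0.0 -0.0 0.7 1.00; 0.42 0.01 0.00 0.0 -0.0 0.7 1.00; 0.42 0.01 0.00 0.0 -0.0 0.7 1.00; 0.42 0.00 0.00 0.0 -0.0 0.7 1.00; 0.42 -0.00 0.00 0.0 -0.0 0.7 1.00; 0.42 -0.01 0.00 0.0 -0.0 0.7 1.00
```

Emit:
send_rows --rows "0 0 -0.2 0 0 0 1; 0 0 -0.4 0 0 0 1; 0 0 -0.5 0 0 0 1; 0 0 -0.5 0 0 0 1; 0 0 -0.5 0 0 0 1; 0 0 -0.5 0 0 0 1; 0 0 -0.4 0 0 0 1; 0 0 -0.2 0 0 0 1"

```text
t: 7.45
tcp_pos: [0.4738, -0.2455, 0.2647]
orientation: [1.985, 2.433, 0.002]
wrist_force: [0.6, -0.3, -8.2]
grip_width: 0.08
finger_force: 58.6
```

Emit:
send_rows --rows "0.1 0.02 -0.1 0 0 0.3 1; 0.2 0.05 -0.1 0 0 0.6 1; 0.3 0.08 0 0 0 0.7 1; 0.4 0.1 0 0 0 0.7 1; 0.42 0.1 0 0 0 0.7 1; 0.42 0.09 0 0 0 0.7 1; 0.42 0.09 0 0 0 0.7 1; 0.42 0.08 0 0 0 0.7 1"

```text
t: 8.25
tcp_pos: [0.4783, -0.1615, 0.2685]
orientation: [-2.092, -2.342, 0.001]
wrist_force: [-0.9, 0.3, -9.3]
grip_width: 0.08
finger_force: 58.6
```

Emit:
send_rows --rows "0.42 0.07 0 0 0 0.7 1; 0.42 0.06 0 0 0 0.7 1; 0.42 0.06 0 0 0 0.7 1; 0.42 0.05 0 0 0 0.7 1; 0.42 0.05 0 0 0 0.7 1; 0.42 0.04 0 0 0 0.7 1; 0.42 0.04 0 0 0 0.7 1; 0.42 0.03 0 0 0 0.7 1"

```text
t: 9.05
tcp_pos: [0.483, -0.0603, 0.2685]
orientation: [-2.204, -2.237, 0.002]
wrist_force: [0.3, 1.0, -8.7]
grip_width: 0.078
finger_force: 58.6
```

Emit:
send_rows --rows "0.42 0.03 0 0 0 0.7 1; 0.42 0.02 0 0 0 0.7 1; 0.42 0.02 0 0 0 0.7 1; 0.4 0.01 0 0 0 0.7 1; 0.3 0.01 0 0 0 0.6 1; 0.2 0 0 0 0 0.4 1; 0.1 0 0 0 0 0 1; 0 0 0 0 0 0 1"

```text
t: 9.85
tcp_pos: [0.4871, 0.0066, 0.269]
orientation: [-2.276, -2.165, 0.0]
wrist_force: [0.3, -1.0, -8.9]
grip_width: 0.081
finger_force: 58.6
```

```bash
python3 - <<'E'
from h import *
np.set_printoptions(precision=4,suppress=True)
s=sense();print(s['t'],s['tcp_pos'],s['ft_torque'],s['wrist_force']);print(Ro.from_rotvec(s['orientation']).as_matrix())
im=capture('side')[:,:,::-1][120:330,230:450];w=capture('wrist')[:,:,::-1]
t=capture('top')[:,:,::-1][130:260,260:420]
a=cv2.resize(im,(440,420),interpolation=cv2.INTER_CUBIC);b=cv2.resize(t,(360,292),interpolation=cv2.INTER_CUBIC)
o=np.zeros((600,800,3),np.uint8);o[:420,:440]=a;o[:292,440:]=b;o[300:525,440:]=cv2.resize(w,(360,225))
cv2.imwrite('pics/m1.png',o);cv2.imwrite('pics/w2.png',w)
plan([([.48,.031,.24],86.4,8)],1)
E
```

```text
9.85 [0.4871 0.0066 0.269 ] [-0.0748 -0.014   0.0318] [ 0.3261 -0.9808 -8.8563]
[[ 0.0503  0.9987 -0.0003]
 [ 0.9987 -0.0503 -0.0001]
 [-0.0001 -0.0003 -1.    ]]
0.10 -0.03 0.12 -0.0 0.0 0.1 1.00; 0.10 -0.03 0.12 -0.0 0.0 0.1 1.00; 0.10 -0.04 0.12 -0.0 0.0 0.1 1.00; 0.10 -0.04 0.12 -0.0 0.0 0.1 1.00; 0.10 -0.04 0.12 -0.0 0.0 0.1 1.00; 0.10 -0.04 0.12 -0.0 0.0 0.1 1.00; 0.10 -0.04 0.12 -0.0 0.0 0.1 1.00; 0.10 -0.04 0.12 -0.0 0.0 0.1 1.00
```

View pics/m1.png

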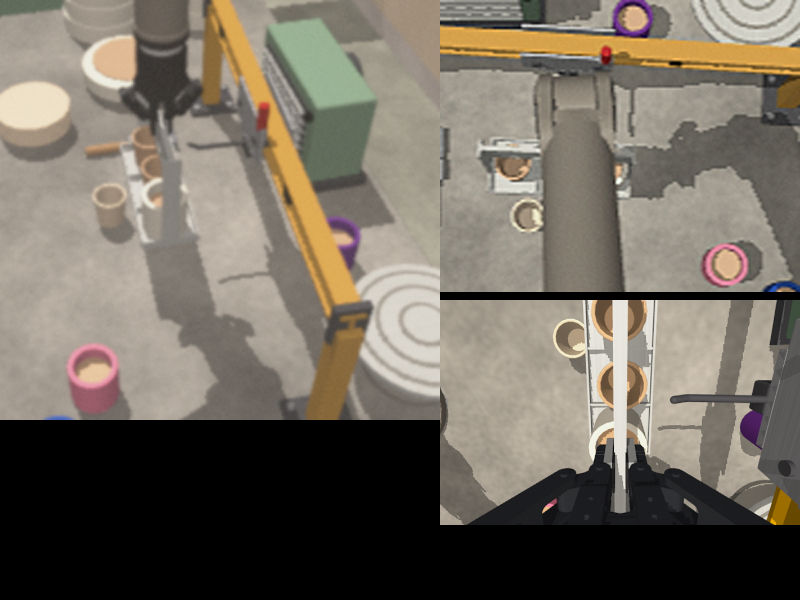

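The montage shows the carrier gripped and level, with the mould and both cups in their places. The hook is to the right in the wrist view, with its tip at about (412,178) full-size, almost along the tool's y axis.

```bash
python3 - <<'E'
from h import *
np.set_printoptions(precision=4,suppress=True)
s=sense();c=get_calibration('wrist');w=cv2.imread('pics/w2.png');g=cv2.cvtColor(w,cv2.COLOR_BGR2GRAY).astype(int)
for u in range(404,572,12):
    col=g[160:200,u];m=np.where(col<105)[0]+160
    print(u,(m.min(),m.max(),len(m)) if len(m) else None, end=' ')
    if len(m): print(at_z(c,u,m.mean(),.21)[:2])
print(w[170:186,410:420].mean(2).astype(int)[:, ::3])
E
```

```text
404 None 416 (np.int64(171), np.int64(183), 13) [0.5427 0.0273]
428 (np.int64(169), np.int64(182), 14) [0.5496 0.0279]
440 (np.int64(168), np.int64(180), 13) [0.5565 0.0284]
452 (np.int64(168), np.int64(180), 13) [0.5635 0.0281]
464 (np.int64(168), np.int64(180), 13) [0.5704 0.0277]
476 (np.int64(168), np.int64(180), 13) [0.5774 0.0273]
488 (np.int64(168), np.int64(182), 15) [0.5844 0.0264]
500 (np.int64(168), np.int64(182), 15) [0.5914 0.026 ]
512 (np.int64(168), np.int64(182), 15) [0.5983 0.0256]
524 (np.int64(169), np.int64(181), 13) [0.6053 0.0253]
536 (np.int64(169), np.int64(182), 14) [0.6123 0.0246]
548 (np.int64(170), np.int64(182), 13) [0.6193 0.0239]
560 (np.int64(160), np.int64(199), 40) [0.6265 0.0215]
[[184 157 115  80]
 [188  89  58  59]
 [164  59  70  66]
 [108  70  78  73]
 [ 60  77  84  80]
 [ 55  79  89  83]
 [ 61  82  93  86]
 [ 62  83  95  87]
 [ 61  84  90  85]
 [ 56  82  86  82]
 [ 47  77  84  80]
 [ 73  71  81  74]
 [134  63  73  65]
 [174  61  60  49]
 [181 147 107 145]
 [180 179 165 181]]
```

```bash
python3 - <<'E'
from h import *
plan([([.495,.033,.2415],86.2,8),([.5425,.0296,.2415],86.2,8),([.5595,.0284,.2325],86.2,5),([.5685,.0277,.2325],86.2,3)],1)
E
```

```text
0.12 0.03 0.11 -0.0 0.0 0.1 1.00; 0.12 0.03 0.11 -0.0 0.0 0.1 1.00; 0.12 0.03 0.11 -0.0 0.0 0.1 1.00; 0.12 0.03 0.11 -0.0 0.0 0.1 1.00; 0.12 0.03 0.11 -0.0 0.0 0.1 1.00; 0.12 0.03 0.11 -0.0 0.0 0.1 1.00; 0.12 0.03 0.11 -0.0 0.0 0.1 1.00; 0.12 0.03 0.11 -0.0 0.0 0.1 1.00

-0.00 0.20 -0.00 -0.0 -0.0 0.0 1.00; -0.00 0.20 -0.00 -0.0 -0.0 0.0 1.00; -0.00 0.20 -0.00 -0.0 -0.0 0.0 1.00; -0.00 0.20 -0.00 -0.0 -0.0 0.0 1.00; -0.00 0.20 0.00 -0.0 -0.0 0.0 1.00; -0.00 0.20 0.00 -0.0 -0.0 0.0 1.00; -0.00 0.20 0.00 -0.0 -0.0 0.0 1.00; -0.00 0.20 0.00 -0.0 -0.0 0.0 1.00

-0.00 0.11 0.06 0.0 -0.0 0.0 1.00; -0.00 0.11 0.06 0.0 -0.0 0.0 1.00; -0.00 0.11 0.06 0.0 -0.0 0.0 1.00; -0.00 0.11 0.06 0.0 -0.0 0.0 1.00; -0.00 0.11 0.06 0.0 -0.0 0.0 1.00; -0.00 0.10 0.00 -0.0 -0.0 0.0 1.00; -0.00 0.10 0.00 -0.0 -0.0 0.0 1.00; -0.00 0.10 0.00 -0.0 -0.0 0.0 1.00
```

Emit:
send_rows --rows "0.12 0.03 0.11 0 0 0.1 1; 0.12 0.03 0.12 0 0 0.1 1; 0.12 0.03 0.12 0 0 0.1 1; 0.12 0.03 0.12 0 0 0.1 1; 0.12 0.03 0.12 0 0 0.1 1; 0.12 0.03 0.12 0 0 0.1 1; 0.1 0.03 0.11 0 0 0.1 1; 0.06 0.02 0.1 0 0 0.1 1"

```text
t: 10.8
tcp_pos: [0.4956, 0.0329, 0.2412]
orientation: [-2.292, -2.149, 0.0]
wrist_force: [0.5, -0.4, -8.3]
grip_width: 0.085
finger_force: 58.6
```

```bash
python3 - <<'E'
from h import *
np.set_printoptions(precision=4,suppress=True)
s=sense();print(s['t'],s['tcp_pos'],Ro.from_rotvec(s['orientation']).as_matrix()[:,0])
w=capture('wrist')[:,:,::-1];im=capture('side')[:,:,::-1]
o=np.zeros((600,800,3),np.uint8);o[:300,:480]=cv2.resize(w,(480,300));o[:300,480:]=cv2.resize(w[100:225,320:453],(320,300),interpolation=cv2.INTER_CUBIC)
o[300:,:]=cv2.resize(im[150:270,270:430],(800,600),interpolation=cv2.INTER_CUBIC)[150:450]
cv2.imwrite('pics/m2.png',o)
c=get_calibration('wrist')
# predicted pixel of hole (near face) & bar top at grip
print(proj(c,[.5425,.0296,.219]))
plan([([.5425,.0296,.2415],86.2,8),([.5595,.0284,.2325],86.2,5),([.5685,.0277,.2325],86.2,3)],1)
E
```

```text
10.8 [0.4956 0.0329 0.2412] [ 0.0643  0.9979 -0.    ]
[416.7394 242.8642]
-0.00 0.20 -0.00 -0.0 0.0 0.0 1.00; -0.00 0.20 -0.00 -0.0 0.0 0.0 1.00; -0.00 0.20 -0.00 -0.0 0.0 0.0 1.00; -0.00 0.20 -0.00 -0.0 0.0 0.0 1.00; -0.00 0.20 -0.00 -0.0 0.0 0.0 1.00; -0.00 0.20 -0.00 -0.0 0.0 0.0 1.00; -0.00 0.20 -0.00 -0.0 0.0 0.0 1.00; -0.00 0.20 -0.00 -0.0 0.0 0.0 1.00

-0.00 0.11 0.06 0.0 0.0 -0.0 1.00; -0.00 0.11 0.06 0.0 0.0 -0.0 1.00; -0.00 0.11 0.06 0.0 0.0 -0.0 1.00; -0.00 0.11 0.06 0.0 0.0 -0.0 1.00; -0.00 0.11 0.06 0.0 0.0 -0.0 1.00; -0.00 0.10 0.00 0.0 0.0 -0.0 1.00; -0.00 0.10 0.00 0.0 0.0 -0.0 1.00; -0.00 0.10 0.00 0.0 0.0 -0.0 1.00
```

View pics/m2.png

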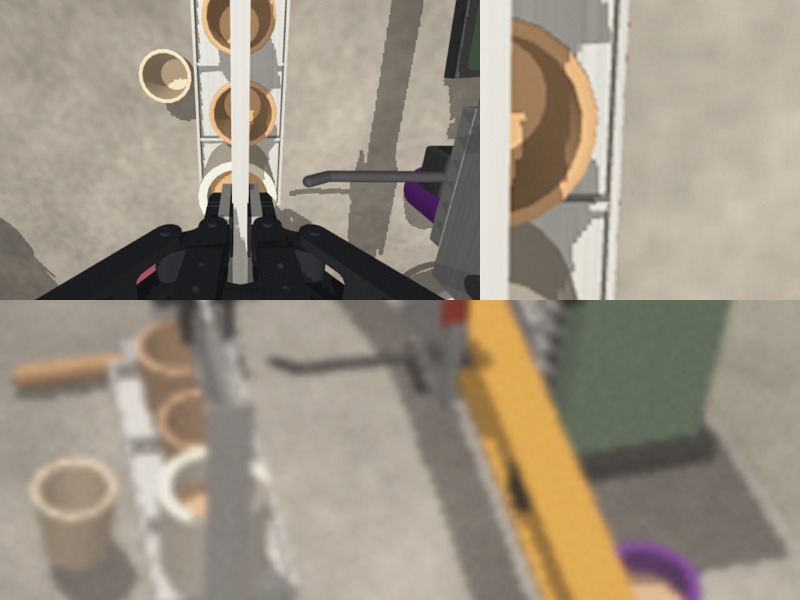

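The hook tip is where it was predicted: (416,242) full-size, against (312,181) in the montage. The load is unmoved. Next I'll check where the carrier sits along the grip, using the dividers at rows of about 183 and 91.

```bash
python3 - <<'E'
from h import *
np.set_printoptions(precision=4,suppress=True)
c=get_calibration('wrist');s=sense();R=Ro.from_rotvec(s['orientation']).as_matrix()
for z in(.085,.09,.095):
    for u,v in((366,184.5),(364,91)): print(z,u,v,((at_z(c,u,v,z)-s['tcp_pos'])@R)*1000)
E
```

```text
0.085 366 184.5 [ -7.6455  38.5278 156.0017]
0.085 364 91 [ 70.0993  33.9574 155.9867]
0.09 366 184.5 [ -6.2255  37.8577 151.0018]
0.09 364 91 [ 70.2192  33.3636 150.9871]
0.095 366 184.5 [ -4.8056  37.1875 146.002 ]
0.095 364 91 [ 70.3391  32.7699 145.9874]
```

Emit:
send_rows --rows "0.04 0.2 0 0 0 0 1; 0.03 0.2 0 0 0 0 1; 0 0.2 0 0 0 0 1; 0 0.2 0 0 0 0 1; 0 0.2 0 0 0 0 1; 0 0.2 0 0 0 0 1; 0 0.2 0 0 0 0 1; 0 0.15 0 0 0 0 1"

```text
t: 11.7
tcp_pos: [0.5427, 0.0314, 0.2415]
orientation: [2.292, 2.148, 0.0]
wrist_force: [0.4, -0.2, -8.2]
grip_width: 0.076
finger_force: 58.6
```

```bash
python3 - <<'E'
from h import *
np.set_printoptions(precision=4,suppress=True)
s=sense();print(s['t'],s['tcp_pos'],s['wrist_force'],s['ft_torque'])
plan([([.5595,.0304,.2325],86.2,5),([.5685,.0297,.2325],86.2,3)],1)
E
```

```text
11.7 [0.5427 0.0314 0.2415] [ 0.3522 -0.1913 -8.2178] [ 0.015   0.0271 -0.0305]
0.00 0.11 0.06 0.0 0.0 0.0 1.00; 0.00 0.11 0.06 0.0 0.0 0.0 1.00; 0.00 0.11 0.06 0.0 0.0 0.0 1.00; 0.00 0.11 0.06 0.0 0.0 0.0 1.00; 0.00 0.11 0.06 0.0 0.0 0.0 1.00; -0.00 0.10 0.00 -0.0 0.0 0.0 1.00; -0.00 0.10 0.00 -0.0 0.0 0.0 1.00; -0.00 0.10 0.00 -0.0 0.0 0.0 1.00
```

No contact force at the tip, so the hole is passing over it. Continuing in.

Emit:
send_rows --rows "0 0.11 0.06 0 0 0 1; 0 0.11 0.06 0 0 0 1; 0 0.11 0.06 0 0 0 1; 0 0.11 0.06 0 0 0 1; 0 0.11 0.06 0 0 0 1; 0 0.1 0 0 0 0 1; 0 0.1 0 0 0 0 1; 0 0.1 0 0 0 0 1"

```text
t: 12.5
tcp_pos: [0.5678, 0.0298, 0.2326]
orientation: [2.292, 2.148, 0.0]
wrist_force: [0.4, 0.1, -9.5]
grip_width: 0.082
finger_force: 58.6
```

```bash
python3 - <<'E'
from h import *
np.set_printoptions(precision=4,suppress=True)
s=sense();print(s['t'],s['tcp_pos'],s['wrist_force'],s['ft_torque'])
w=capture('wrist')[:,:,::-1];im=capture('side')[:,:,::-1]
o=np.zeros((600,800,3),np.uint8);o[:250,:400]=cv2.resize(w,(400,250))
o[:250,400:]=cv2.resize(w[150:300,250:490],(400,250),interpolation=cv2.INTER_CUBIC)
o[250:,:]=cv2.resize(im[170:270,290:450],(800,500),interpolation=cv2.INTER_CUBIC)[:350]
cv2.imwrite('pics/m3.png',o)
E
```

```text
12.5 [0.5678 0.0298 0.2326] [ 0.4234  0.057  -9.4707] [ 0.0562 -0.063  -0.0015]
```

View pics/m3.png

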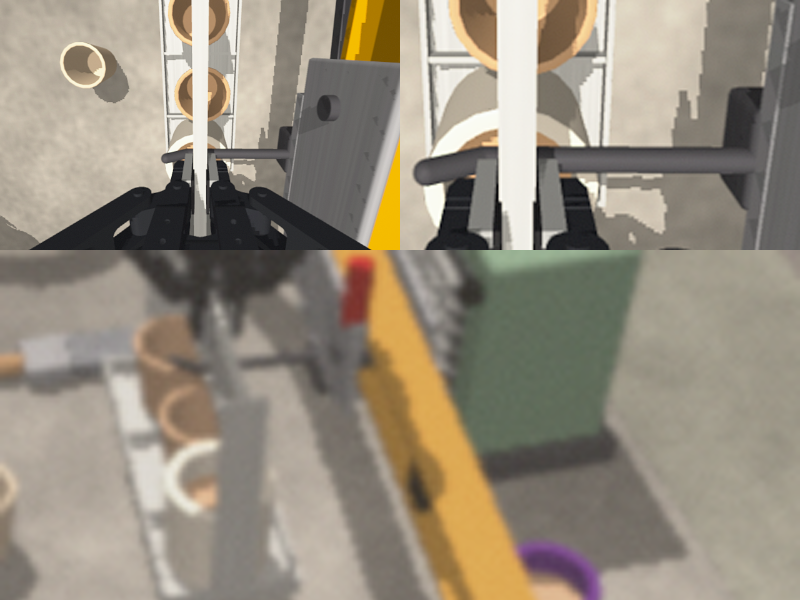

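The wrist view shows the hook through the bar, with its tip out on the robot side at crop (430,170). The load is undisturbed. Lowering now until the hook takes the weight.

Emit:
send_rows --rows "0 0 0.04 0 0 0 1; 0 0 0.04 0 0 0 1; 0 0 0.04 0 0 0 1; 0 0 0.03 0 0 0 1; 0 0 0.02 0 0 0 1; 0 0 0.01 0 0 0 1; 0 0 0 0 0 0 1; 0 0 0 0 0 0 1"

```text
t: 13.4
tcp_pos: [0.5675, 0.0299, 0.2271]
orientation: [2.292, 2.148, 0.0]
wrist_force: [-0.8, -0.0, -8.0]
grip_width: 0.084
finger_force: 58.6
```

Emit:
send_rows --rows "0 0 0.02 0 0 0 1; 0 0 0.02 0 0 0 1; 0 0 0.02 0 0 0 1; 0 0 0.01 0 0 0 1; 0 0 0 0 0 0 1; 0 0 0 0 0 0 1; 0 0 0 0 0 0 1; 0 0 0 0 0 0 1"

```text
t: 14.2
tcp_pos: [0.5678, 0.0298, 0.2262]
orientation: [-2.292, -2.148, -0.002]
wrist_force: [-4.9, 0.9, 5.5]
grip_width: 0.081
finger_force: 60.7
```

Emit:
send_rows --rows "0 0 -0.02 0 0 0 1; 0 0 0 0 0 0 1; 0 0 0 0 0 0 1; 0 0 0 0 0 0 0.92; 0 0 0 0 0 0 0.91; 0 0 0 0 0 0 0.9; 0 0 0 0 0 0 0.89; 0 0 0 0 0 0 0.88" --squeeze 20

```text
t: 15.0
tcp_pos: [0.5681, 0.0299, 0.2256]
orientation: [2.291, 2.148, 0.001]
wrist_force: [0.5, 0.1, -0.5]
grip_width: 0.119
finger_force: 0.0
```

Emit:
send_rows --rows "0 0 0 0 0 0 0.86; 0 0 0 0 0 0 0.82; 0 0 0 0 0 0 0.78; 0 0 0 0 0 0 0.74; 0 0 0 0 0 0 0.72; 0 0 0 0 0 0 0.72; 0 0 -0.1 0 0 0 0.72; 0 0 -0.2 0 0 0 0.72"

```text
t: 15.8
tcp_pos: [0.5672, 0.0298, 0.2346]
orientation: [-2.292, -2.148, 0.001]
wrist_force: [-0.2, -0.5, -0.3]
grip_width: 0.281
finger_force: 0.0
```

Emit:
send_rows --rows "0 0 -0.3 0 0 0 0.72; 0 0 -0.4 0 0 0 0.72; 0 0 -0.5 0 0 0 0.72; 0 0 -0.6 0 0 0 0.72; 0 0 -0.7 0 0 0 0.72; 0 0 -0.8 0 0 0 0.72; 0 0 -0.8 0 0 0 0.72; 0 0 -0.5 0 0 0 0.72"

```text
t: 16.6
tcp_pos: [0.5681, 0.0295, 0.3757]
orientation: [2.291, 2.147, 0.005]
wrist_force: [-0.0, -0.4, -0.0]
grip_width: 0.28
finger_force: 0.0
```

```bash
python3 - <<'E'
from h import *
np.set_printoptions(precision=4,suppress=True)
s=sense();print(s['t'],s['tcp_pos'],s['wrist_force'],s['ft_torque'])
w=capture('wrist')[:,:,::-1];im=capture('side')[:,:,::-1]
o=np.zeros((600,800,3),np.uint8);o[:250,:400]=cv2.resize(w,(400,250))
t=capture('top')[:,:,::-1]
o[:250,400:]=cv2.resize(t[130:230,250:410],(400,250),interpolation=cv2.INTER_CUBIC)
o[250:,:]=cv2.resize(im[170:270,290:450],(800,500),interpolation=cv2.INTER_CUBIC)[:350]
cv2.imwrite('pics/m4.png',o)
# handle target: push point on the -y side
e=np.radians(-3.9);ey=np.array([-np.sin(e),np.cos(e)]);ex=np.array([np.cos(e),np.sin(e)])
hd=np.array([.5685,.0277])+.074*ex-.062*ey;print('handle',hd)
a=hd-.060*ey; print('pre',a)
plan([([a[0],a[1],.40],86.2,16),([a[0],a[1],.309],86.2,8)],1)
E
```

```text
16.6 [0.5681 0.0295 0.3757] [-0.0205 -0.366  -0.0429] [-0.0126  0.0292  0.0375]
handle [ 0.6381 -0.0392]
pre [ 0.634  -0.0991]
-0.26 0.15 -0.05 0.0 -0.0 0.0 1.00; -0.26 0.15 -0.05 0.0 -0.0 0.0 1.00; -0.26 0.15 -0.05 0.0 -0.0 0.0 1.00; -0.26 0.15 -0.05 0.0 -0.0 0.0 1.00; -0.26 0.15 -0.05 0.0 -0.0 0.0 1.00; -0.26 0.15 -0.05 0.0 -0.0 0.0 1.00; -0.26 0.15 -0.05 0.0 -0.0 0.0 1.00; -0.26 0.15 -0.05 0.0 -0.0 0.0 1.00

-0.26 0.15 -0.05 0.0 -0.0 0.0 1.00; -0.26 0.15 -0.05 0.0 -0.0 0.0 1.00; -0.26 0.15 -0.05 0.0 -0.0 0.0 1.00; -0.26 0.15 -0.05 0.0 -0.0 0.0 1.00; -0.26 0.15 -0.05 0.0 -0.0 0.0 1.00; -0.26 0.15 -0.05 0.0 -0.0 0.0 1.00; -0.26 0.15 -0.05 0.0 -0.0 0.0 1.00; -0.26 0.15 -0.05 0.0 -0.0 0.0 1.00

-0.00 -0.00 0.38 0.0 -0.0 -0.0 1.00; -0.00 -0.00 0.38 0.0 -0.0 -0.0 1.00; -0.00 -0.00 0.38 0.0 -0.0 -0.0 1.00; -0.00 -0.00 0.38 0.0 -0.0 -0.0 1.00; -0.00 -0.00 0.38 0.0 -0.0 -0.0 1.00; -0.00 -0.00 0.38 0.0 -0.0 -0.0 1.00; -0.00 -0.00 0.38 0.0 -0.0 -0.0 1.00; -0.00 -0.00 0.38 0.0 -0.0 -0.0 1.00
```

View pics/m4.png

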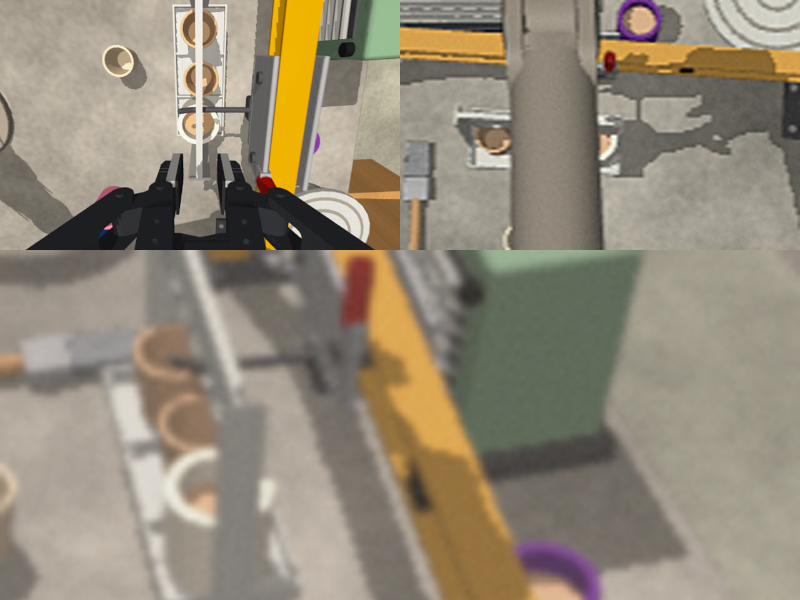

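The carrier hangs level on the hook, free of the gripper, with the mould and both cups in place. The red handle is unmoved at wrist-inset (265,185). Next I'll go to the handle's loading-end side.

Emit:
send_rows --rows "-0.4 0.1 -0.1 0 0 0 0.8; -0.6 0.2 -0.1 0 0 0 0.9; -0.6 0.35 -0.1 0 0 0 1; -0.6 0.4 -0.1 0 0 0 1; -0.6 0.4 -0.1 0 0 0 1; -0.6 0.4 -0.1 0 0 0 1; -0.5 0.35 -0.1 0 0 0 1; -0.2 0.2 -0.1 0 0 0 1"

```text
t: 17.55
tcp_pos: [0.6311, -0.1006, 0.3957]
orientation: [-2.296, -2.144, 0.004]
wrist_force: [-0.0, -0.4, 0.2]
grip_width: 0.001
finger_force: 0.0
```

```bash
python3 - <<'E'
from h import *
s=sense();print(s['t'],s['tcp_pos'],s['wrist_force'])
plan([([.634,-.0991,.309],86.2,8),([.6368,-.0622,.309],86.2,8)],1)
E
```

```text
17.55 [ 0.6310893  -0.10062889  0.39570298] [-0.01479363 -0.36890373  0.22472008]
0.01 0.01 0.36 -0.0 0.0 -0.0 1.00; 0.01 0.01 0.36 -0.0 0.0 -0.0 1.00; 0.01 0.01 0.36 -0.0 0.0 -0.0 1.00; 0.01 0.01 0.36 -0.0 0.0 -0.0 1.00; 0.01 0.01 0.36 -0.0 0.0 -0.0 1.00; 0.01 0.01 0.36 -0.0 0.0 -0.0 1.00; 0.01 0.01 0.36 -0.0 0.0 -0.0 1.00; 0.01 0.01 0.36 -0.0 0.0 -0.0 1.00

0.15 0.00 0.00 0.0 -0.0 -0.0 1.00; 0.15 0.00 0.00 0.0 -0.0 -0.0 1.00; 0.15 0.00 0.00 0.0 -0.0 -0.0 1.00; 0.15 0.00 0.00 0.0 -0.0 -0.0 1.00; 0.15 0.00 0.00 0.0 -0.0 -0.0 1.00; 0.15 0.00 0.00 0.0 -0.0 -0.0 1.00; 0.15 0.00 0.00 0.0 -0.0 -0.0 1.00; 0.15 0.00 0.00 0.0 -0.0 -0.0 1.00
```

Emit:
send_rows --rows "0.01 0.01 0.36 0 0 0 1; 0.01 0.01 0.36 0 0 0 1; 0.01 0.01 0.36 0 0 0 1; 0.01 0.01 0.36 0 0 0 1; 0.01 0.01 0.36 0 0 0 1; 0.01 0.01 0.36 0 0 0 1; 0.01 0.01 0.36 0 0 0 1; 0.01 0.01 0.36 0 0 0 1"

```text
t: 18.35
tcp_pos: [0.634, -0.0952, 0.3093]
orientation: [-2.292, -2.149, -0.0]
wrist_force: [0.7, 0.6, 0.7]
grip_width: -0.003
finger_force: 0.0
```

Emit:
send_rows --rows "0.15 0 0 0 0 0 1; 0.2 0 0 0 0 0 1; 0.2 0 0 0 0 0 1; 0.2 0 0 0 0 0 1; 0.2 0 0 0 0 0 1; 0.1 0 0 0 0 0 1; 0.05 0 0 0 0 0 1; 0.04 0 0 0 0 0 1"

```text
t: 19.15
tcp_pos: [0.6362, -0.0612, 0.3103]
orientation: [2.292, 2.148, 0.0]
wrist_force: [0.1, -0.3, -0.5]
grip_width: 0.001
finger_force: 0.0
```

Emit:
send_rows --rows "0.04 0 0 0 0 0 1; 0.04 0 0 0 0 0 1; 0.04 0 0 0 0 0 1; 0.04 0 0 0 0 0 1; 0.04 0 0 0 0 0 1; 0.04 0 0 0 0 0 1; 0.05 0 0 0 0 0 1; 0.06 0 0 0 0 0 1"

```text
t: 19.95
tcp_pos: [0.6369, -0.0507, 0.3102]
orientation: [2.292, 2.148, -0.0]
wrist_force: [0.9, -1.8, 0.1]
grip_width: -0.002
finger_force: 1.3
```

Emit:
send_rows --rows "0.07 0 0 0 0 0 1; 0.08 0 0 0 0 0 1; 0.09 0 0 0 0 0 1; 0.1 0 0 0 0 0 1; 0.11 0 0 0 0 0 1; 0.12 0 0 0 0 0 1; 0.12 0 0 0 0 0 1; 0.12 0 0 0 0 0 1"

```text
t: 20.75
tcp_pos: [0.6386, -0.026, 0.3102]
orientation: [2.292, 2.149, 0.0]
wrist_force: [1.3, -3.3, -0.9]
grip_width: 0.002
finger_force: 1.3
```

Emit:
send_rows --rows "0.12 0 0 0 0 0 1; 0.12 0 0 0 0 0 1; 0.12 0 0 0 0 0 1; 0.12 0 0 0 0 0 1; 0.12 0 0 0 0 0 1; 0.12 0 0 0 0 0 1; 0.12 0 0 0 0 0 1; 0.12 0 0 0 0 0 1"

```text
t: 21.55
tcp_pos: [0.6403, 0.0026, 0.3102]
orientation: [2.292, 2.148, 0.0]
wrist_force: [1.5, -2.3, -0.6]
grip_width: -0.001
finger_force: 1.4
```

```bash
python3 - <<'E'
from h import *
s=sense();print(s['t'],s['tcp_pos'],s['wrist_force'],s['ft_torque'])
c=get_calibration('top');im=capture('top');h=cv2.cvtColor(im,cv2.COLOR_RGB2HSV)
sd=capture('side');cs=get_calibration('side')
for n,i,cc in(('top',im,c),('side',sd,cs)):
    h=cv2.cvtColor(i,cv2.COLOR_RGB2HSV);m=((h[...,0]<6)|(h[...,0]>174))&(h[...,1]>180)&(h[...,2]>90)
    k,l,st,ce=cv2.connectedComponentsWithStats(m.astype(np.uint8))
    for j in range(1,k):
        if st[j,4]>8: print(n,st[j],ce[j],at_z(cc,*ce[j],.325))
E
```

```text
21.55 [0.64033023 0.00255342 0.31022768] [ 1.53668451 -2.26173082 -0.6123914 ] [-0.57308728 -0.40052838 -0.02703836]
```

```bash
python3 - <<'E'
from h import *
np.set_printoptions(precision=4,suppress=True)
i=capture('wrist');c=get_calibration('wrist');s=sense();R=Ro.from_rotvec(s['orientation']).as_matrix()
h=cv2.cvtColor(i,cv2.COLOR_RGB2HSV);m=((h[...,0]<8)|(h[...,0]>172))&(h[...,1]>150)&(h[...,2]>60)
k,l,st,ce=cv2.connectedComponentsWithStats(m.astype(np.uint8))
for j in range(1,k):
    if st[j,4]>30: print(st[j],ce[j],at_z(c,*ce[j],.34),(at_z(c,st[j][0]+st[j][2]/2,st[j][1]+10,.34)-s['tcp_pos'])@R)
g=np.array(i[200:400,200:440][:,:,::-1]);cv2.imwrite('pics/w5.png',cv2.resize(g,(720,600)))
E
```

```text
[ 295  194   49   81 3105] [319.0306 235.1671] [0.6399 0.0307 0.34  ] [ 0.0384 -0.0016 -0.0299]
```

View pics/w5.png

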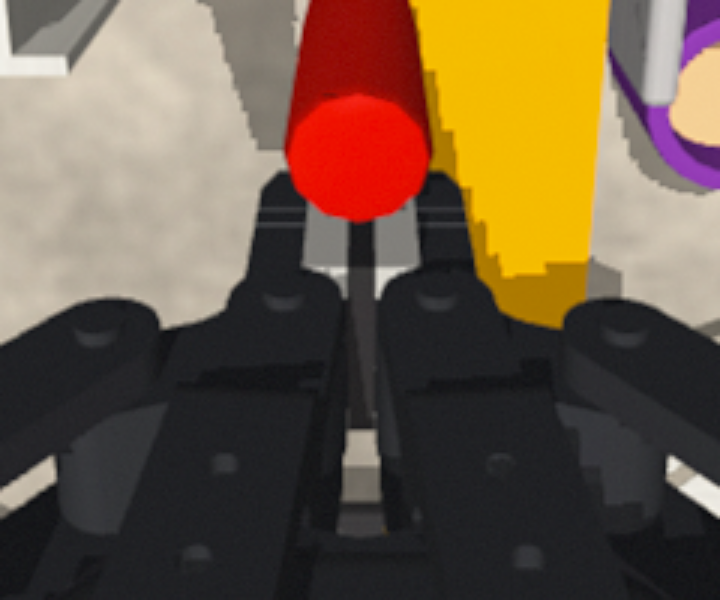

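The handle is centred on the closed fingers at crop (358,157), so the push is straight. Carrying on.

Emit:
send_rows --rows "0.12 0 0 0 0 0 1; 0.12 0 0 0 0 0 1; 0.12 0 0 0 0 0 1; 0.12 0 0 0 0 0 1; 0.12 0 0 0 0 0 1; 0.12 0 0 0 0 0 1; 0.12 0 0 0 0 0 1; 0.12 0 0 0 0 0 1"

```text
t: 22.5
tcp_pos: [0.642, 0.0315, 0.3101]
orientation: [-2.292, -2.148, 0.0]
wrist_force: [-2.2, -2.7, -0.7]
grip_width: 0.0
finger_force: 1.3
```

Emit:
send_rows --rows "0.12 0 0 0 0 0 1; 0.12 0 0 0 0 0 1; 0.12 0 0 0 0 0 1; 0.12 0 0 0 0 0 1; 0.12 0 0 0 0 0 1; 0.12 0 0 0 0 0 1; 0.12 0 0 0 0 0 1; 0.12 0 0 0 0 0 1"

```text
t: 23.3
tcp_pos: [0.644, 0.0601, 0.3101]
orientation: [2.292, 2.149, 0.0]
wrist_force: [-1.1, -2.5, -2.5]
grip_width: 0.002
finger_force: 1.3
```

Emit:
send_rows --rows "0.12 0 0 0 0 0 1; 0.12 0 0 0 0 0 1; 0.12 0 0 0 0 0 1; 0.12 0 0 0 0 0 1; 0.12 0 0 0 0 0 1; 0.12 0 0 0 0 0 1; 0.12 0 0 0 0 0 1; 0.12 0 0 0 0 0 1"

```text
t: 24.1
tcp_pos: [0.6461, 0.0888, 0.3103]
orientation: [2.292, 2.148, 0.001]
wrist_force: [0.3, -2.2, -2.9]
grip_width: -0.002
finger_force: 1.3
```

Emit:
send_rows --rows "0.12 0 0 0 0 0 1; 0.12 0 0 0 0 0 1; 0.12 0 0 0 0 0 1; 0.12 0 0 0 0 0 1; 0.12 0 0 0 0 0 1; 0.12 0 0 0 0 0 1; 0.12 0 0 0 0 0 1; 0.12 0 0 0 0 0 1"

```text
t: 24.9
tcp_pos: [0.6475, 0.1116, 0.3104]
orientation: [2.293, 2.14, -0.009]
wrist_force: [-1.4, -19.3, 0.3]
grip_width: -0.001
finger_force: 9.5
```

Emit:
send_rows --rows "0.12 0 0 0 0 0 1; 0.12 0 0 0 0 0 1; 0.12 0 0 0 0 0 1; 0.12 0 0 0 0 0 1; 0.11 0 0 0 0 0 1; 0.11 0 0 0 0 0 1; 0.1 0 0 0 0 0 1; 0.1 0 0 0 0 0 1"

```text
t: 25.7
tcp_pos: [0.6473, 0.1117, 0.3107]
orientation: [2.307, 2.102, -0.048]
wrist_force: [-15.4, -65.9, 8.9]
grip_width: -0.002
finger_force: 33.6
```

Emit:
send_rows --rows "0.1 0 0 0 0 0 1; 0.09 0 0 0 0 0 1; 0.09 0 0 0 0 0 1; 0.08 0 0 0 0 0 1; 0.07 0 0 0 0 0 1; 0.06 0 0 0 0 0 1; 0.06 0 0 0 0 0 1; 0.06 0 0 0 0 0 1"

```text
t: 26.5
tcp_pos: [0.647, 0.1117, 0.3109]
orientation: [2.316, 2.075, -0.075]
wrist_force: [-25.5, -96.0, 14.2]
grip_width: 0.003
finger_force: 49.4
```

The trolley met a hard stop at about 0.17 m of travel. I pushed too far in a batch, so I'm relieving the force first and then looking.

Emit:
send_rows --rows "-0.25 0 0 0 0 0 1; -0.25 0 0 0 0 0 1; -0.25 0 0 0 0 0 1; -0.25 0 0 0 0 0 1; -0.25 0 0 0 0 0 1; -0.2 0 0 0 0 0 1; -0.2 0 0 0 0 0 1; -0.1 0 0 0 0 0 1"

```text
t: 27.3
tcp_pos: [0.6472, 0.1107, 0.3105]
orientation: [-2.291, -2.148, -0.002]
wrist_force: [-0.4, 0.5, -0.3]
grip_width: 0.001
finger_force: 0.0
```

```bash
python3 - <<'E'
from h import *
np.set_printoptions(precision=4,suppress=True)
s=sense();print(s['t'],s['tcp_pos'],s['wrist_force'],Ro.from_rotvec(s['orientation']).as_matrix()[:,0])
im=capture('side');cv2.imwrite('pics/s6.png',im[:,:,::-1]);t=capture('top');cv2.imwrite('pics/t6.png',t[:,:,::-1])
i=capture('wrist');cv2.imwrite('pics/w6.png',i[:,:,::-1]);c=get_calibration('wrist');R=Ro.from_rotvec(s['orientation']).as_matrix()
h=cv2.cvtColor(i,cv2.COLOR_RGB2HSV);m=((h[...,0]<8)|(h[...,0]>172))&(h[...,1]>150)&(h[...,2]>60)
k,l,st,ce=cv2.connectedComponentsWithStats(m.astype(np.uint8))
for j in range(1,k):
    if st[j,4]>30: print(st[j],ce[j])
top=m&(h[...,2]>220);ys,xs=np.where(top);print('top disc',xs.mean(),ys.mean(),len(xs),at_z(c,xs.mean(),ys.mean(),.34))
E
```

```text
27.3 [0.6472 0.1107 0.3105] [-0.4318  0.5425 -0.256 ] [0.0643 0.9979 0.0017]
[ 296  194   50   80 3073] [320.341  234.4871]
top disc 320.2863978127136 251.11756664388244 1463 [0.6472 0.1324 0.34  ]
```

The force dropped to zero and the handle now sits at y=0.132, so it travelled about 0.173 m. The reaction rose rigidly with no motion, which suggests a stop. To confirm, I'll look numerically for the dark stop blocks on the rail: one showed near (365,158) in the first top view, so the trolley may not have started at 0.

```bash
python3 - <<'E'
from h import *
np.set_printoptions(precision=3,suppress=True)
c=get_calibration('top')
for fn in('top0','t6'):
    im=cv2.imread(f'pics/{fn}.png');h=cv2.cvtColor(im,cv2.COLOR_BGR2HSV)
    print(fn)
    for off in(2,4,6):
        s=''
        for u in range(216,430,2):
            v=int(round(143+(u-217)*14/211))+6+off
            H,S,V=h[v,u]; s+='Y' if S>120 and 12<H<30 and V>120 else('y' if S>120 and 12<H<30 else ('#' if V<55 else ('R' if S>150 else '.')))
        print(off,s)
ys=lambda u,z=.28:at_z(c,u,155,z)[1]
print([ (u,round(ys(u),3)) for u in range(216,430,20)])
print('plate mould',at_z(c,199,197,.058),'heater right/left',at_z(c,232,110,.2),at_z(c,303,110,.2))
cs=get_calibration('side');t=cv2.imread('pics/s6.png');s0=cv2.imread('pics/side0.png')
for nm,(x,y,z) in dict(tipL=(.66,.263,.28),hand=(.6472,.1324,.34)).items(): print(nm,proj(cs,[x,y,z]),proj(c,[x,y,z]))
E
```

```text
top0
2 #.yyyyyy..yY.......Y......y...................................................................#..###yyyyy##
4 ##yyyyyy...................................#.............#....................................#..##yYyyyyyy
6 .yyyyyyyy...##.....................................##.........................................####yyyyyyyy.
t6
2 ##yyyyyy..yY..................................................................................#..#.#yyyyy##
4 ##yyyyyy............#.........................................................................#..##yYyyyyyy
6 .yyyyyyyy...##................................................................................####YYyyyyyy.
[(216, np.float64(0.384)), (236, np.float64(0.311)), (256, np.float64(0.239)), (276, np.float64(0.167)), (296, np.float64(0.094)), (316, np.float64(0.022)), (336, np.float64(-0.05)), (356, np.float64(-0.122)), (376, np.float64(-0.194)), (396, np.float64(-0.266)), (416, np.float64(-0.339))]
plate mould [0.532 0.507 0.058] heater right/left [0.85 0.35 0.2 ] [0.848 0.074 0.2  ]
tipL [339.06  134.087] [249.448 151.258]
hand [347.544 140.47 ] [283.886 149.686]
```

```bash
python3 - <<'E'
from h import *
def mp(fn,u0,u1,v0,v1):
    h=cv2.cvtColor(cv2.imread(f'pics/{fn}.png'),cv2.COLOR_BGR2HSV);print(fn,u0,u1,v0,v1)
    for v in range(v0,v1):
        s=''
        for u in range(u0,u1):
            H,S,V=h[v,u];s+='R' if S>150 and (H<8 or H>172) else 'Y' if S>120 and 12<H<30 and V>150 else 'y' if S>100 and 10<H<32 else '#' if V<50 else 'o' if V<110 else '.'
        print(v,s)
mp('top0',226,380,138,166);mp('t6',226,380,138,166)
E
```

```text
top0 226 380 138 166
138 ...........oooooo......................................................oooooooo#oooooooo.ooooo..oooo..............y..............o.....o..................
139 yy.........ooooooooooooooooooooooooooooooooo#oooo#o#oooooooooooo#ooo#o#######o##oooooooooo........................y..............o.....o..................
140 YYYYYYYYYYYYYYYYYyyyooooooo###########################################ooooo####ooooooo..........................................o......oo.................
141 YYYYYYYYYYYYYYYYYYYYYYYYYYYYYYYYYyyyoooooooooooooooooooooooooooooooooo.........................................o...............oo.........................
142 YYYYYYYYYYYYYYYYYYYYYYYYYYYYYYYYYYYYYYYYYYYYYYYYYyyyyooyo#############ooooooooooo.............................ooo..oy.....y....oo......o..................
143 YYYYYYYYYYYYYYYYYYYYYYYYYYYYYYYYYYYYYYYYYYYYYYYYYYYYYYYYYYYYYYYYYYyy....oooooooooooooooooooooooooo..............oo............oo.......o..................
144 YYYYYYYYYYYYYYYYYYYYYYYYYYYYYYYYYYYYYYYYYYYYYYYYYYYYYYYYYYYYYYYYYYYYYYYYYYYYYYYYYYYyyyooooooooooooooooooooooooooooo......
[... 7143 characters left out ...]
...ooooo...ooooooo....ooo............ooooooooooo.ooooooooooooooo
162 yyyyyyyyyyooooooooooooooooooooooo.................................oooooooo.o...............o...o.....oooooooooo.o.o.......o....ooooo..oooooooooooooooooooo
163 yyyyyyyyyyooooo#oooooooooooo......................................oooooooo.oo...................oo..ooooooooooooo..............ooooo...oooooo.oooooooooooo
164 yyyyyyyyyyooooo#ooooooo.................o........................oooooooooo.........o........ooo.ooooooooo.ooooooo.....oo........oo.oooooooooooooooooooooo
165 oyyyyyyyyyoooo#oooo.....................o........................oooooooooo..........o.o....oooo.ooooooooooo....ooo....o..o.....oo...ooooooooooooooooooooo
```

The pixel maps settle it. The stop blocks are at u≈244–247 (heater end) and 361–365 (loading end), and the trolley plate now begins at u=248, right against the heater-end stop. The trolley had started about 0.067 m along. I'll press gently once more, back off and check the carrier.

Emit:
send_rows --rows "0.03 0 0 0 0 0 1; 0.03 0 0 0 0 0 1; 0.02 0 0 0 0 0 1; 0.02 0 0 0 0 0 1; 0.02 0 0 0 0 0 1; 0.02 0 0 0 0 0 1; 0 0 0 0 0 0 1; 0 0 0 0 0 0 1"

```text
t: 28.25
tcp_pos: [0.6473, 0.1115, 0.3104]
orientation: [2.293, 2.145, -0.004]
wrist_force: [-3.4, -8.5, 3.5]
grip_width: 0.001
finger_force: 3.9
```

Emit:
send_rows --rows "-0.1 0 0 0 0 0 1; -0.3 0 0 0 0 0 1; -0.6 0 0 0 0 0 1; -0.6 0 -0.3 0 0 0 1; -0.3 0 -0.7 0 0 0 1; 0 0 -1 0 0 0 1; 0 0 -1 0 0 0 1; 0 0 -0.6 0 0 0 1"

```text
t: 29.05
tcp_pos: [0.6443, 0.055, 0.4218]
orientation: [2.293, 2.144, 0.005]
wrist_force: [-0.5, -0.0, -0.1]
grip_width: -0.003
finger_force: 0.0
```

Emit:
send_rows --rows "-0.8 -0.3 0 0 0 0 1; -1 -0.5 0 0 0 0 1; -1 -0.6 0 0 0 0 1; -1 -0.6 0 0 0 0 1; -1 -0.6 0 0 0 0 1; -1 -0.6 0 0 0 0 1; -0.8 -0.5 0 0 0 0 1; -0.3 -0.3 0 0 0 0 1"

```text
t: 29.85
tcp_pos: [0.5085, -0.146, 0.4192]
orientation: [2.298, 2.141, 0.002]
wrist_force: [-0.1, -0.1, 0.1]
grip_width: -0.001
finger_force: 0.0
```

```bash
python3 - <<'E'
from h import *
np.set_printoptions(precision=3,suppress=True)
s=sense();print(s['t'],s['tcp_pos'],s['wrist_force'])
t=capture('top')[:,:,::-1].copy();sd=capture('side')[:,:,::-1].copy();cv2.imwrite('pics/t7.png',t);cv2.imwrite('pics/s7.png',sd)
c=get_calibration('top');cs=get_calibration('side')
# predicted level carrier: hook seat now; carrier centre = seat + .034 ey
e=np.radians(-3.9);ey=np.array([-np.sin(e),np.cos(e),0]);ex=np.array([np.cos(e),np.sin(e),0])
seat=np.array([.5685,.0277,0])+.1725*ey;o=seat+.034*ey+np.array([0,0,.064])
def prd(cc):
    for n,q in dict(barP=(0,.123,.188),barM=(0,-.123,.188),mould=(0,-.08,.078),cupm=(0,0,.065),cupP=(0,.08,.065)).items():
        print(n,proj(cc,o+q[0]*ex+q[1]*ey+np.array([0,0,q[2]])))
prd(c);prd(cs)
def cls(im,u0,u1,v0,v1,st=1):
    h=cv2.cvtColor(im,cv2.COLOR_BGR2HSV)
    for v in range(v0,v1,st):
        r=''
        for u in range(u0,u1,st):
            H,S,V=map(int,h[v,u]);r+='W' if V>205 and S<40 else 'c' if 5<H<22 and S>70 else '#' if V<60 else ':' if V<120 else '.'
        print(v,r)
cls(t,228,312,164,208)
E
```

```text
29.85 [ 0.508 -0.146  0.419] [-0.052 -0.077  0.088]
barP [224.815 171.834]
barM [291.879 175.874]
mould [283.118 181.498]
cupm [263.251 180.969]
cupP [243.086 179.75 ]
barP [314.739 129.384]
barM [327.306 168.192]
mould [324.022 184.523]
cupm [319.961 173.788]
cupP [316.289 161.398]
164 cccccccc######:::::::.....................::...................:::::::::::::::::::::
165 cccccccc######:::.........................::........................::::::::::::::::
166 cccccccc##:::#:...........................::............................::::::::::::
167 :::::::::::::#:...........................::.................................:......
168 :::::::::::::::...........................::.................................:......
169 :::::::::::::::...........................::.................................:......
170 ::::::::...:##:...........................::.................................:......
171 :::::::#.WW.....WWW.......................::.................................:......
172 WWWW............:::...::...........WWW....::.................................:......
173 WWWWWWWWWWW
[... 2399 characters left out ...]
................::::::::::::.................................................
201 :::::............................:::................................................
202 :::::............................:::................................................
203 :::..............................:::................................................
204 :::..............................:::................................................
205 :::..............................:::................................................
206 :::..............................:::................................................
207 :::..............................:::................................................
```

```bash
python3 - <<'E'
from h import *
im=cv2.imread('pics/s7.png');g=cv2.cvtColor(im,cv2.COLOR_BGR2GRAY)
def p(u0,u1,v0,v1):
    print('cols',u0,u1)
    for v in range(v0,v1): print(v,' '.join('%3d'%x for x in g[v,u0:u1]))
p(307,323,122,138);p(318,338,160,178)
# image motion between two moments: is it still swinging?
a=capture('side').astype(int);b=capture('side').astype(int);print('motion',np.abs(a-b)[110:240,290:350].max(),np.abs(a-cv2.cvtColor(im,cv2.COLOR_BGR2RGB).astype(int))[110:240,290:350].mean())
E
```

```text
cols 307 323
122 152 154 153 149 145 157 176 170 154 147 136 116  84  68  69  66
123 156 155 155 150 139 141 160 172 165 155 143 116  81  69  83  83
124 156 158 155 152 141 139 142 151 153 155 149 118  80  66  82  98
125 156 156 156 150 143 140 139 142 142 145 139 112  77  61  71  94
126 156 156 155 150 146 139 139 140 142 145 137 108  71  60  60  78
127 154 155 154 154 149 140 138 140 141 143 137 105  71  54  57  59
128 157 156 158 157 146 140 139 141 142 145 138 105  71  55  55  56
129 161 161 161 161 156 148 145 155 161 162 148 108  70  56  54  55
130 164 163 166 164 161 159 166 182 192 182 151 103  65  56  54  52
131 164 163 163 159 149 142 147 169 193 183 147  96  65  52  54  53
132 164 164 161 158 143 131 131 149 187 192 154  99  64  55  54  56
133 162 165 163 156 142 131 129 136 175 195 168 111  68  54  55  55
134 165 167 165 158 144 133 128 129 161 190 175 120  71  54  50  53
135 168 169 166 161 144 131 126 123 145 186 186 132  73  52  54  54
136 166 172 169 160 145 133 127 120 135 177 187 137  79  53  54  55
137 160 171 170 165 147 130 127 120 130 164 182 136  80  58  53  54
[... 853 characters left out ...]

170 152 146 132 101  78  75  82  85  74  59  55  56  53  57  58  63  66  60  56  58
171 135 133 125 115 108 107 114 115  94  68  56  56  63  72  69  75  89  78  64  65
172 119 121 120 123 123 123 125 123  97  71  57  61  77  97  86  83 100  94  70  61
173 117 123 122 123 124 125 127 123  97  69  58  62  85 103  90  86 101  98  72  63
174 117 118 121 121 124 126 128 122  92  68  56  66  89 102  91  83 100  94  72  63
175 116 120 122 121 123 127 127 119  95  65  61  66  93 103  90  85  99  90  69  64
176 117 120 123 122 124 126 126 121 100  69  58  66  95 104  89  84  99  89  70  62
177 131 128 128 133 134 132 129 125 106  74  57  66  97 103  87  86 101  89  69  70
motion 53 2.283418803418803
```

Emit:
send_rows --rows "-0.5 0 -0.2 0 0 0 1; -1 0 -0.2 0 0 0 1; -1 0 0 0 0 0 1; -1 0 0 0 0 0 1; -1 0 0 0 0 0 1; -0.6 0 0 0 0 0 1; -0.2 0 0 0 0 0 1; 0 0 0 0 0 0 1"

```text
t: 30.85
tcp_pos: [0.5014, -0.2995, 0.4297]
orientation: [-2.291, -2.149, 0.001]
wrist_force: [-0.0, 0.4, -0.4]
grip_width: -0.0
finger_force: 0.0
```

```bash
python3 - <<'E'
from h import *
s=sense();print(s['t'],s['tcp_pos'],abs(s['qd']).max())
A=[cv2.cvtColor(capture('side'),cv2.COLOR_RGB2GRAY) for _ in range(8)];g=A[0]
print('noise',[int(abs(x.astype(int)-g)[110:240,290:350].mean()*100) for x in A])
cv2.imwrite('pics/s8.png',g)
m=np.mean(A,0)
for u0,u1,v0,v1 in((309,320,124,136),(316,338,160,178)):
    print('cols',u0,u1)
    for v in range(v0,v1): print(v,' '.join('%3d'%x for x in m[v,u0:u1]))
E
```

```text
30.85 [ 0.50136933 -0.29948341  0.42967759] 0.02378752529011374
noise [0, 153, 169, 172, 175, 175, 166, 162]
cols 309 320
124 158 152 144 141 145 154 155 158 160 157 154
125 159 152 143 141 141 143 145 150 154 159 160
126 157 153 146 141 141 143 145 145 148 151 154
127 157 157 151 144 141 143 144 145 147 148 150
128 159 159 149 141 141 144 146 149 151 153 151
129 165 165 160 150 150 158 164 164 162 163 155
130 166 167 163 161 166 186 195 184 162 153 150
131 165 162 150 143 148 173 196 186 154 140 145
132 165 159 145 134 133 151 189 195 162 139 142
133 165 160 145 134 129 139 179 197 175 144 135
134 168 162 146 134 129 131 164 193 182 148 125
135 169 162 146 134 128 125 147 189 196 161 125
cols 316 338
160 106 111 120 127 128 125 124 141 184 206 196 171 157 150 131 110  98  93  75  60  56  70
161  88  90  99 108 111 113 119 134 168 202 201 157 122 111 102  91  87  83  66  57  54  63
162  94  86  83  86  90  98 115 125 151 195 202 156 111  94  90  85  84  80  66  55  55  57
163 115 105  94  89  90 102 118 123 141 182 201 176 136 116 107 102 100  94  72  56  52  53
164 124 121 118 115 1
[... 566 characters left out ...]
 131 131 131 130 130 130 130 126 112  92  67  54  52  52
171 142 137 137 134 133 128 126 128 129 130 130 131 129 129 129 126 110  87  65  54  52  52
172 129 122 120 122 124 124 126 127 129 130 130 130 130 130 129 123 102  77  60  53  53  52
173 116 115 118 121 123 124 125 127 128 130 130 130 132 130 129 124 102  76  57  53  53  51
174 114 113 117 121 122 124 125 127 129 130 130 130 130 130 129 124 105  78  59  53  52  53
175 116 114 117 121 123 123 125 127 130 130 130 131 130 130 129 124 102  75  58  53  52  53
176 129 118 118 121 124 125 125 128 129 130 130 130 130 129 127 121  94  69  56  52  53  52
177 146 137 134 129 129 134 136 132 129 130 131 130 130 129 127 117  93  69  55  52  52  52
```

The carrier hangs still and level: both bar ends are within 0.5 px of the level prediction. The load is in place and the trolley is at the stop. Handing in.

```bash
python3 -c "
from plant import *
print(hand_in())"
```

```text
the job is handed in; nothing more can be done
None
```

The carrier hangs level, to within about 1°, by the hole one step (34 mm) from mid-bar towards the mould, with the mould and both cups in place; the trolley is against the heater-end stop, and I handed the job in at about 31 s. While pushing, I ran on past the stop before checking, so the wrist force reached at least 96 N (limit 120 N).

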